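# Change over the seasoning boxes: red shut, green open

## Robot

A 6-joint arm with a two-finger parallel gripper is mounted at the origin on the work surface. World frame = base frame: x ahead of the robot, y to its left, z up, the work surface at z = 0. Lengths are in m, angles in rad, forces in N, time in s.
With the tool pointing down it reaches from about 0.3 to 0.775 m from the base axis. Payload 14.6 kg.
Tool frame: the origin (TCP) lies on the centre line of the jaws, within the pads' length; the fingertips stand 17 mm ahead of it and the grasp point (between the pads) lies 2 mm behind it (r.tcp_to_tips is the distance from the TCP to the fingertips, in m); z points along the fingers, y is the line along which they close (so a half turn about z gives the same grasp; the last joint's range is limited). The gripper opens to 94 mm and grips with 3 to 60 N. Pads are 16 mm wide; open, the fingers measure 119 mm over their backs; the gripper's body (75 mm by 177 mm) begins 78 mm behind the grasp point.
Start: joints at [1.073, 0.3, 1.521, -0, 1.321, -0.067], TCP at [0.23, 0.5, 0.222] pointing down, gripper open.
Joint ranges: [-3.03, 3.03], [-0.79, 2.21], [0.23, 2.52], [-1.04, 4.18], [0, 3.07], [-2.55, 2.55]. Speed limits (rad/s): [2.22, 2.22, 2.57, 3.14, 3.14, 3.14].

## Interface

Orientations are given as a 3x3 rotation matrix whose columns are the frame's x, y, z axes.
In Python, from station import r gives the robot as it stands.
- The arm moves only by the tool arm_command, never from a script. Its argument "series" is a list of rows, each a list of 7 numbers: the closure, from -1 (fully open) to 1 (shut), then the shift along the tool's x, y, z in cm, then the turn, a rotation vector about the tool's x, y, z in rad. A call has 1 to 8 rows; each row is the pose to reach, as a shift and turn from the pose commanded when the call began, along the tool's axes at that moment; what a row does not reach only later rows make up. A row lasts 1/10 s, in which the tool goes at most 50 mm and 8.59 degrees, less where a joint would pass 70% of its speed; a pose out of reach is approached as far as the arm can. A call with a gripper value outside its range is refused whole. The fingers move at their own pace and stop on an object; "newtons" is the grip in N (left out, the last holds). Time passes only in rows, so rows that repeat a pose let the fingers close. It gives the time, the measured TCP pose, the force, the opening and the grip force at its end, in the units of the state.
- r.sense(): the state, without advancing time (a new reading comes with each control period).
- r.grab_frame(name): name is "scene" or "top" or "wrist"; returns the picture (420x560x3 uint8, blue, green, red); there is no depth.
- r.calibration(name): a dict with "camera_matrix" (3x3 intrinsics, pixels), "view" (4x4, takes a point from world to camera coordinates). Camera axes: x right, y up, looking along -z (the intrinsics and any distortion apply to the point x, -y, -z); pixel columns grow to the right and rows downward; lengths in m; the calibration is good to about 2 mm. A picture is of the moment at which its call begins: read the wrist's pose just before it. calibration takes no time and is no camera call; for the wrist camera it gives the pose at the moment of the call.
- r.hand_in(): hands the job in; it is judged then, once.
Trained networks look in the newest picture that a camera, given by its name, has taken for a name from the list of things; names that differ only in an ending like _2 or _b are one class to them, and where a whole thing is asked for, a point or a joint stands for the part that bears it (a point fixed in the world has none). Each returns a list of dicts, best first, with "score" (0 to 1); they miss things now and then, are a little off and sometimes report something else, mostly with a low value. They report only what shows in the picture. A call takes as long as a camera call. They do not tell look-alikes from the thing itself.
- r.masks_of(camera, label): "region" (420x560 bool, what is visible of it) and "uv" ([column, row] in pixels, amid what is visible of it).
The state is a dict: "time": time; "joints": joint angles; "joint_velocities": joint speeds; "joint_torque": joint torques, N m; "position": TCP position; "tcp_rot": TCP orientation; "ft_force": force on the tool from outside, world axes, zero at the start; "moment": the same for the moment, N m; "finger_gap": finger opening in m; "grip_force": force on a finger pad.
Only numpy, scipy, OpenCV 4.12 (cv2) and the standard library are available. Lean on these libraries where they do the work, as an engineer would, in place of code of your own. Each camera call takes 0.05 s, during which the arm holds its last target. There are 200 camera calls.

## Task

I am done with the red-lidded seasoning box and want the green one next: shut the red lid fully, and tip the green lid fully open so that it stays up. The lids are rockers: pushing down the ribbed tab behind the hinge tips the lid's front up, and pushing down the raised front shuts it again.

Things in the scene. Friction and masses are not known exactly. Their poses are not given: they have to be found in the camera images.
- green_box: white seasoning box with GREEN rocker lid, fixed; 90 x 80, 86 high (mm). Origin: centre of underside; x towards the press tab (away from the robot, give or take 0.4 rad), y along the hinge, z up. Hinge at x=+45, z=88. Lid plate 84 wide, 6 thick, from the hinge to x=-51; shut, it is level, top at z=94. The tab (same colour, 50 wide, 6 thick) runs 75 back from the hinge over free space.
- red_box: white seasoning box with the RED rocker lid, fixed to the counter; same sizes, axes and lid as green_box. To shut it, press the lid's top near its front, e.g. at box x=-30 mm (75 mm before the hinge), down to the stop; open, its front edge is up to 142 mm high. A third such box, with a WHITE lid, is not part of the job.
- green_lid (a joint): hinge angle of the green lid, rad: 0 shut (stop), 0.55 fully open (stop), starts at most 0.08. The tab, rigid with the lid, is bent up 0.25 rad; its three black ribs are about 59 mm behind the hinge (box x=+104). Its top there is at z=109 mm when shut, 76 mm when fully open. Stays where left; about 0.15 N m turns it (2 to 3 N on the ribs).
- red_lid (a joint): hinge angle of the red lid about its box's +y axis, rad: 0 fully shut (stop), 0.55 fully open (stop); grows as the tab goes down and the lid's front rises. Starts well open (0.35 to 0.53). Stays where it is left; about 0.15 N m turns it (2 to 3 N at the lid's front).
Not all that is in view belongs to the job. What is shaped like the red_box but pink or yellow is not meant. Leave any yellow look-alike of the green_box alone.

How it is judged:
At the end, for the whole second after the job is handed in: The green lid stands open, within 0.175 rad (10 degrees) of its open stop at 0.55 rad, and the red lid is shut, within 0.175 rad (10 degrees) of its shut stop at 0; both at rest (slower than 0.1 rad/s) (value of joint green_lid above 0.375 rad and value of joint red_lid below 0.175 rad and velocity of joint green_lid between -0.1 and 0.1 rad/s and velocity of joint red_lid between -0.1 and 0.1 rad/s); the robot touches nothing.
It also fails if it takes over 35 s, if anything falls off the work surface, if the arm or the gripper's body presses on something with over 40 N, if the wrist force passes 120 N, or if a joint passes its speed limit or range.

## Working session

There is one attempt and no reset: what is moved stays moved. The work goes in short steps, Python scripts to look and compute and a tool call to move; the robot and the scene stay as the last step left them, time stands still between calls to the robot, and variables do not carry over. Pictures are saved under pics/ and viewed, at most 10 in all, crops included, and the job is handed in when it is done.

Besides the shell and the picture viewer there is one more tool, called after "Emit:" as name([rows], argument=value, ...), one row to a line, values as JSON. arm_command: Moves the arm, as the interface text tells. Its arguments: {"type":"object","properties":{"series":{"type":"array"},"newtons":{"type":"number"}},"required":["series"]}

```bash
mkdir -p pics; ls; python3 - <<'E'
from station import r
import cv2, numpy as np
a=r.grab_frame("scene"); b=r.grab_frame("top")
cv2.imwrite("pics/scene.png",a); cv2.imwrite("pics/top.png",b)
for c in ("scene","top"):
    k=r.calibration(c); print(c,np.round(k["camera_matrix"],1).tolist(),np.round(k["view"],3).tolist(),[x for x in k])
    for l in ("green_box","red_box","green_lid","red_lid"):
        for m in r.masks_of(c,l): print(c,l,round(m["score"],2),np.round(m["uv"]),m["region"].sum())
s=r.sense(); print(s["time"],s["position"],s["tcp_rot"])
E
```

```text
pics
scene [[415.6, 0.0, 282.7], [0.0, 415.6, 206.8], [0.0, 0.0, 1.0]] [[0.451, 0.892, -0.009, -0.109], [-0.47, 0.247, 0.848, 0.188], [0.759, -0.378, 0.531, -1.529], [0.0, 0.0, 0.0, 1.0]] ['camera_matrix', 'view']
scene green_box 0.97 [236. 243.] 2405
scene green_box 0.57 [104. 211.] 1596
scene red_box 0.91 [415. 191.] 2159
scene red_box 0.87 [327. 258.] 3052
scene red_box 0.7 [350. 165.] 1409
scene green_lid 0.8 [235. 231.] 1254
scene green_lid 0.67 [102. 200.] 807
scene red_lid 0.67 [332. 247.] 1587
scene red_lid 0.55 [418. 181.] 894
scene red_lid 0.55 [357. 151.] 458
top [[508.7, 0.0, 282.2], [0.0, 508.7, 213.3], [0.0, 0.0, 1.0]] [[-0.015, -1.0, -0.011, -0.111], [0.998, -0.015, 0.054, -0.462], [-0.054, -0.01, 0.998, -1.27], [0.0, 0.0, 0.0, 1.0]] ['camera_matrix', 'view']
top green_box 0.62 [346. 174.] 2198
top green_box 0.58 [455. 295.] 2510
top red_box 0.86 [272. 115.] 2295
top red_box 0.7 [119. 181.] 2529
top red_box 0.65 [138. 276.] 2424
top green_lid 0.9 [347. 171.] 2150
top green_lid 0.59 [460. 295.] 2127
top red_lid 0.85 [115. 177.] 1722
top red_lid 0.66 [137. 274.] 2115
top red_lid 0.63 [274. 115.] 2073
top red_lid 0.49 [345. 175.] 2190
0.5 [0.22965323 0.49971963 0.22243193] [[-9.08652778e-01  4.17552544e-01 -4.97535031e-05]
 [ 4.17552547e-01  9.08652774e-01 -8.00971550e-05]
 [ 1.17638878e-05 -9.35552043e-05 -9.99999996e-01]]
```

View pics/scene.png

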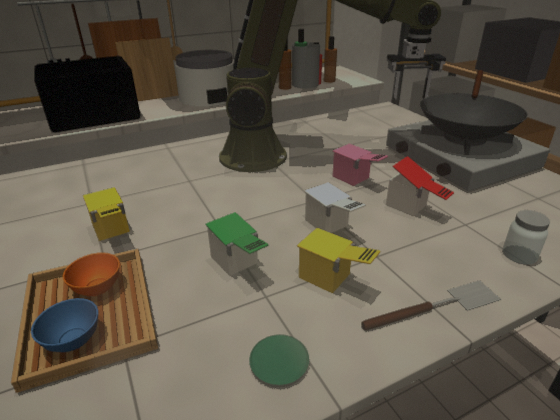

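View pics/top.png

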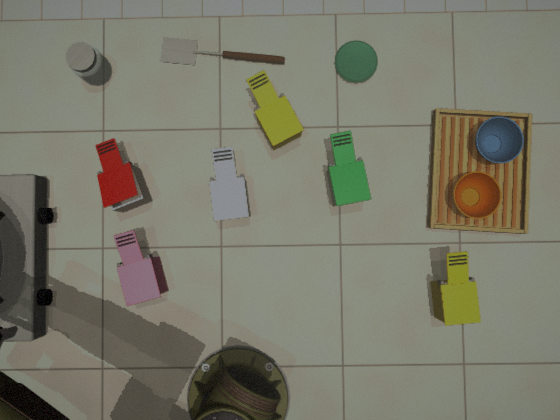

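Pictures: in the top view the true green-lidded box is at (348,170), while the yellow look-alikes are at (458,295) and (275,113), and the green disc at (356,62) is only a plate. The true red-lidded box is at (118,178), with the pink look-alike at (137,275) and the white one at (228,190). In the scene view, green is at (235,243) and red is at (415,185) and stands open.

Next I fit the lid models to the colour silhouettes in both cameras.

```bash
cat > fit.py <<'E'
from station import r
import cv2, numpy as np
from scipy.optimize import differential_evolution
def boxpts(x0,x1,w,z0,z1): return np.array([[x,y,z] for x in (x0,x1) for y in (-w/2,w/2) for z in (z0,z1)])
def roty(p,a):  # raises -x side for a>0
    c,s=np.cos(a),np.sin(a); return np.c_[p[:,0]*c+p[:,2]*s,p[:,1],-p[:,0]*s+p[:,2]*c]
def world(p,v):
    c,s=np.cos(v[2]),np.sin(v[2]); return np.c_[v[0]+c*p[:,0]-s*p[:,1],v[1]+s*p[:,0]+c*p[:,1],p[:,2]]
def parts(v):
    q=v[3]; h=np.array([.045,0,.088])
    return [world(roty(boxpts(-.096,0,.084,0,.006),q)+h,v),world(roty(boxpts(0,.075,.05,0,.006),q-.25)+h,v)]
def proj(p,cal):
    c=(np.c_[p,np.ones(len(p))]@cal["view"].T)[:,:3]*[1,-1,-1]
    u=c@cal["camera_matrix"].T; return u[:,:2]/u[:,2:]
def render(v,cal,S=4):
    m=np.zeros((420*S,560*S),np.uint8)
    for p in parts(v):
        h=cv2.convexHull(((proj(p,cal)+.5)*S).astype(np.float32)); cv2.fillConvexPoly(m,np.int32(h*8),1,shift=3)
    return cv2.resize(m.astype(np.float32),(560,420),interpolation=cv2.INTER_AREA)
def cmask(img,col,uv):
    h=cv2.cvtColor(img,cv2.COLOR_BGR2HSV); H,S,V=[h[...,i].astype(int) for i in range(3)]
    m=((H>50)&(H<75) if col=="green" else (H<6)|(H>174))&(S>140)&(V>50)
    m=cv2.morphologyEx(m.astype(np.uint8),cv2.MORPH_CLOSE,np.ones((5,5)))
    n,l,st,ct=cv2.connectedComponentsWithStats(m)
    o=np.zeros_like(m)
    for i in range(1,n):
        if np.hypot(*(ct[i]-uv))<40 and st[i,4]>30:o|=(l==i).astype(np.uint8)
    return o
def fit(imgs,col,uvs,guess,qb):
    cals={c:r.calibration(c) for c in imgs}; ms={c:cmask(imgs[c],col,uvs[c]).astype(np.float32) for c in imgs}
    cost=lambda v:sum(np.abs(render(v,cals[c],3)-ms[c]).sum()/ms[c].sum() for c in imgs)
    b=[(guess[0]-.05,guess[0]+.05),(guess[1]-.05,guess[1]+.05),(-.45,.45),qb]
    s=differential_evolution(cost,b,maxiter=45,popsize=10,seed=1,polish=False,tol=1e-4)
    return s.x,s.fun,{c:m.sum() for c,m in ms.items()}
def overlay(img,v,cal):
    o=img.copy()
    for p in parts(v): cv2.polylines(o,[np.int32(cv2.convexHull(proj(p,cal).astype(np.float32))*16)],True,(255,0,255),1,cv2.LINE_AA,4)
    return o
E
python3 - <<'E'
from fit import *
I={c:cv2.imread(f"pics/{c}.png") for c in ("scene","top")}
k=r.calibration("top")
def back(uv,z):
    d=np.linalg.inv(k["camera_matrix"])@[*uv,1]*[1,-1,-1]; R=k["view"][:3,:3]; o=-R.T@k["view"][:3,3]; d=R.T@d; return o+d*(z-o[2])/d[2]
out=[]
for col,ut,us,qb in (("green",(348,170),(235,231),(0,.1)),("red",(118,178),(422,178),(.25,.56))):
    g=back(ut,.1); v,f,n=fit(I,col,{"top":ut,"scene":us},g-[.015,0,0],qb); print(col,g.round(3),v.round(4),round(f,3),n)
    for c,u in (("top",ut),("scene",us)):
        o=overlay(I[c],v,r.calibration(c)); y,x=int(u[1])-50,int(u[0])-60
        out.append(cv2.resize(o[y:y+100,x:x+120],(400,300),interpolation=cv2.INTER_CUBIC))
    for n,p in (("ribs",[[.045+.059*np.cos(.25-v[3]),0,.088+.059*np.sin(.25-v[3])+.006]]),("front",(roty(np.array([[-.075,0,.006]]),v[3])+[.045,0,.088]))): print(n,world(np.array(p),v).round(4))
cv2.imwrite("pics/fit.png",np.vstack([np.hstack(out[:2]),np.hstack(out[2:])]))
E
```

```text
green [ 0.555 -0.275  0.1  ] [ 0.5692 -0.2952 -0.2307  0.0654] inf {'scene': np.float32(0.0), 'top': np.float32(0.0)}
ribs [[ 0.6694 -0.3188  0.1048]]
front [[ 0.5405 -0.2885  0.0989]]
red [0.545 0.268 0.1  ] [0.5262 0.2641 0.401  0.4631] 0.202 {'scene': np.float32(887.0), 'top': np.float32(1764.0)}
ribs [[0.6207 0.3042 0.0815]]
front [[0.5083 0.2565 0.1269]]fit.py:31: RuntimeWarning: divide by zero encountered in scalar divide
  cost=lambda v:sum(np.abs(render(v,cals[c],3)-ms[c]).sum()/ms[c].sum() for c in imgs)
```

View pics/fit.png

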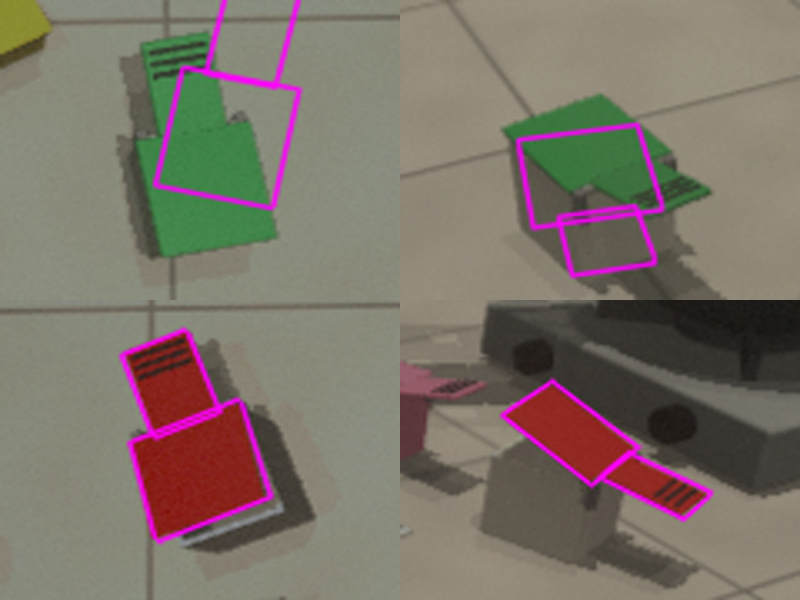

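The crop confirms both choices. The red lid's fit lies exactly on its outline. The green mask came out empty because my threshold was too strict, so I refit green with a looser one.

```bash
sed -i 's/(S>140)&(V>50)/(S>100)\&(V>40)/; s/(H>50)&(H<75)/(H>45)\&(H<85)/' fit.py
python3 - <<'E'
from fit import *
I={c:cv2.imread(f"pics/{c}.png") for c in ("scene","top")}
for c,(u,w) in {"top":(348,185),"scene":(235,230)}.items(): print(cv2.cvtColor(I[c],cv2.COLOR_BGR2HSV)[w,u])
out=[]
for col,ut,us,qb,g in (("green",(348,170),(235,231),(0,.1),(.54,-.275)),("red",(118,178),(422,178),(.25,.56),(.53,.264))):
    v,f,n=fit(I,col,{"top":ut,"scene":us},g,qb); print(col,v.round(4),round(f,3),n)
    for c,u in (("top",ut),("scene",us)):
        o=overlay(I[c],v,r.calibration(c)); y,x=int(u[1])-50,int(u[0])-60
        out.append(cv2.resize(o[y:y+100,x:x+120],(400,300),interpolation=cv2.INTER_CUBIC))
    for n,p in (("ribs",[[.045+.059*np.cos(.25-v[3]),0,.088+.059*np.sin(.25-v[3])+.006]]),("front",(roty(np.array([[-.075,0,.006]]),v[3])+[.045,0,.088]))): print(n,world(np.array(p),v).round(4))
cv2.imwrite("pics/fit2.png",np.vstack([np.hstack(out[:2]),np.hstack(out[2:])]))
s=r.sense(); print(s["time"],s["ft_force"])
E
```

```text
[ 64 135 132]
[ 61 119 120]
green [ 0.5271 -0.2777  0.1633  0.0116] 0.241 {'scene': np.float32(1169.0), 'top': np.float32(2002.0)}
ribs [[ 0.6281 -0.2611  0.1079]]
front [[ 0.4976 -0.2826  0.0949]]
red [0.5263 0.2646 0.3889 0.463 ] 0.151 {'scene': np.float32(937.0), 'top': np.float32(1799.0)}
ribs [[0.6213 0.3035 0.0815]]
front [[0.5084 0.2572 0.1269]]
0.5 [ 0.7990888  -0.58628401  0.64977801]
```

View pics/fit2.png

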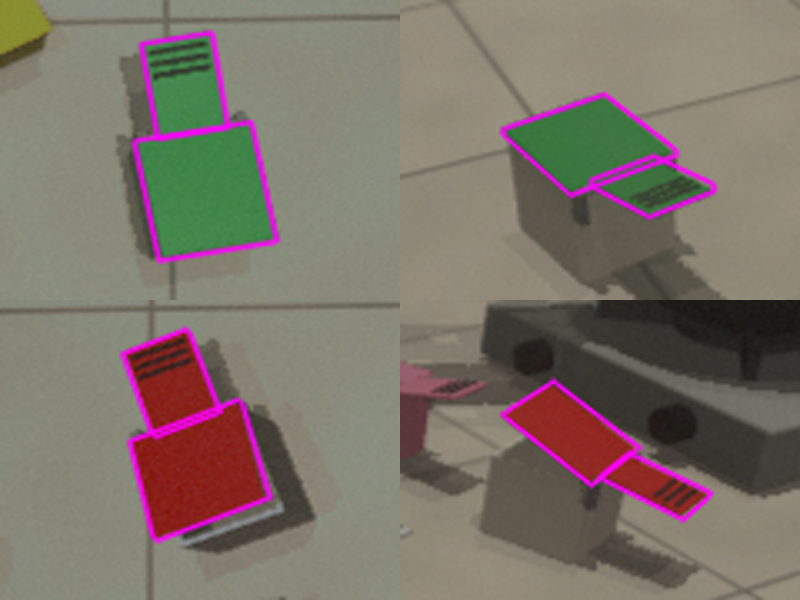

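Both fits are good. Red's press point (box x=-30) is at world (0.499, 0.253), and green's ribs are at (0.628, -0.261). First I move away from the stove and over the red lid with the jaws shut.

Emit:
arm_command([
  [1, -1.6, -3.4, -2, 0, 0, 0],
  [1, -3.2, -6.8, -4, 0, 0, 0],
  [1, -6.3, -13.6, -4, 0, 0, 0],
  [1, -6.3, -13.6, -4, 0, 0, 0],
  [1, -14, -13, -3, 0, 0, 0],
  [1, -20, -12.5, -2, 0, 0, 0],
  [1, -25, -12, -2, 0, 0, 0],
  [1, -30, -11.6, -2, 0, 0, 0],
], newtons=20)

```text
time: 1.3
position: [0.4188, 0.2811, 0.2434]
tcp_rot: [[-0.909, 0.418, 0.0], [0.418, 0.909, 0.0], [-0.0, 0.0, -1.0]]
ft_force: [-0.3, 1.0, 0.9]
finger_gap: 0.0335
grip_force: 0.0
```

Emit:
arm_command([
  [1, -4.7, 0.4, 0, 0, 0, 0],
  [1, -4.7, 0.4, 0, 0, 0, 0],
  [1, -4.7, 0.4, 3, 0, 0, 0],
  [1, -4.7, 0.4, 6, 0, 0, 0],
  [1, -4.7, 0.4, 6, 0, 0, 0],
  [1, -4.7, 0.4, 6, 0, 0, 0],
])

```text
time: 1.9
position: [0.4614, 0.2666, 0.1845]
tcp_rot: [[-0.909, 0.417, 0.0], [0.417, 0.909, 0.0], [-0.0, 0.0, -1.0]]
ft_force: [0.2, -0.7, 0.6]
finger_gap: 0.0008
grip_force: 0.0
```

Emit:
arm_command([
  [1, -3.9, 0.3, 0, 0, 0, 0],
  [1, -3.9, 0.3, 0, 0, 0, 0],
  [1, -3.9, 0.3, 2, 0, 0, 0],
  [1, -3.9, 0.3, 3, 0, 0, 0],
  [1, -3.9, 0.3, 4, 0, 0, 0],
  [1, -3.9, 0.3, 5, 0, 0, 0],
  [1, -3.9, 0.3, 5.5, 0, 0, 0],
  [1, -3.9, 0.3, 6, 0, 0, 0],
])

```text
time: 2.7
position: [0.4982, 0.2529, 0.1235]
tcp_rot: [[-0.909, 0.417, 0.0], [0.417, 0.909, 0.0], [-0.0, 0.0, -1.0]]
ft_force: [-0.4, 0.4, 2.3]
finger_gap: 0.0009
grip_force: 0.9
```

Contact, 2.3 N as expected. Tips are at z=0.1065, so I press on down to the stop.

Emit:
arm_command([
  [1, 0, 0, 0.4, 0, 0, 0],
  [1, 0, 0, 0.8, 0, 0, 0],
  [1, 0, 0, 1.1, 0, 0, 0],
  [1, 0, 0, 1.2, 0, 0, 0],
  [1, 0, 0, 1.2, 0, 0, 0],
])

```text
time: 3.2
position: [0.4983, 0.2527, 0.1115]
tcp_rot: [[-0.909, 0.418, 0.0], [0.418, 0.909, -0.0], [-0.0, -0.0, -1.0]]
ft_force: [-0.7, 0.2, -0.1]
finger_gap: 0.0006
grip_force: 0.0
```

Emit:
arm_command([
  [1, 0, 0, 0.1, 0, 0, 0],
  [1, 0, 0, 0.2, 0, 0, 0],
  [1, 0, 0, 0.2, 0, 0, 0],
])

```text
time: 3.5
position: [0.4984, 0.2528, 0.1109]
tcp_rot: [[-0.909, 0.418, 0.001], [0.418, 0.909, 0.0], [-0.001, 0.001, -1.0]]
ft_force: [-5.4, -2.3, 14.6]
finger_gap: 0.0008
grip_force: 7.0
```

Firm stop at 14.6 N, so the red lid is shut. Next I lift and go over to the green ribs.

Emit:
arm_command([
  [1, 0, 0, -4, 0, 0, 0],
  [1, 0, 0, -8, 0, 0, 0],
  [1, 0, 0, -11, 0, 0, 0],
  [1, 0, 0, -11, 0, 0, 0],
  [1, -33.2, -41.3, -11, 0, 0, 0],
  [1, -33.2, -41.3, -11, 0, 0, 0],
  [1, -33.2, -41.3, -11, 0, 0, 0],
  [1, -33.2, -41.3, -11, 0, 0, 0],
])

```text
time: 4.3
position: [0.5469, 0.0569, 0.2188]
tcp_rot: [[-0.909, 0.417, -0.001], [0.417, 0.909, -0.0], [0.001, -0.0, -1.0]]
ft_force: [0.1, 1.0, -0.6]
finger_gap: 0.0
grip_force: 0.0
```

Emit:
arm_command([
  [1, -30, -38, 0, 0, 0, 0],
  [1, -30, -38, 0, 0, 0, 0],
  [1, -30, -38, 0, 0, 0, 0],
  [1, -30, -38, 0, 0, 0, 0],
])

```text
time: 4.7
position: [0.594, -0.1377, 0.2187]
tcp_rot: [[-0.909, 0.418, -0.001], [0.418, 0.909, 0.0], [0.001, -0.0, -1.0]]
ft_force: [-0.1, 0.6, -0.6]
finger_gap: 0.0005
grip_force: 0.0
```

Emit:
arm_command([
  [1, -8.2, -9.8, 0, 0, 0, 0],
  [1, -8.2, -9.8, 0, 0, 0, 0],
  [1, -8.2, -9.8, 0, 0, 0, 0],
  [1, -8.2, -9.8, 2, 0, 0, 0],
  [1, -8.2, -9.8, 4, 0, 0, 0],
  [1, -8.2, -9.8, 5, 0, 0, 0],
  [1, -8.2, -9.8, 5, 0, 0, 0],
])

```text
time: 5.4
position: [0.6271, -0.2586, 0.1676]
tcp_rot: [[-0.909, 0.417, -0.003], [0.417, 0.909, 0.001], [0.003, -0.0, -1.0]]
ft_force: [-0.5, 0.0, 0.0]
finger_gap: 0.0004
grip_force: 0.0
```

Position is good, within 2.5 mm of the ribs. Now I press down.

Emit:
arm_command([
  [1, 0, 0, 2, 0, 0, 0],
  [1, 0, 0, 3.5, 0, 0, 0],
  [1, 0, 0, 4.2, 0, 0, 0],
  [1, 0, 0, 4.8, 0, 0, 0],
  [1, 0, 0, 5.4, 0, 0, 0],
  [1, 0, 0, 6.0, 0, 0, 0],
  [1, 0, 0, 6.5, 0, 0, 0],
  [1, 0, 0, 6.8, 0, 0, 0],
])

```text
time: 6.2
position: [0.6279, -0.259, 0.1015]
tcp_rot: [[-0.909, 0.418, 0.001], [0.418, 0.909, -0.0], [-0.001, 0.0, -1.0]]
ft_force: [3.4, 0.0, 3.3]
finger_gap: 0.0005
grip_force: 1.9
```

Emit:
arm_command([
  [1, 0, 0, 0.3, 0, 0, 0],
  [1, 0, 0, 0.5, 0, 0, 0],
  [1, 0, 0, 0.6, 0, 0, 0],
  [1, 0, 0, 0.7, 0, 0, 0],
  [1, 0, 0, 0.7, 0, 0, 0],
])

```text
time: 6.7
position: [0.6276, -0.2591, 0.0954]
tcp_rot: [[-0.909, 0.418, 0.0], [0.418, 0.909, -0.0], [-0.0, -0.0, -1.0]]
ft_force: [-1.1, 0.9, 8.0]
finger_gap: 0.0008
grip_force: 3.8
```

8 N means the lid is at its open stop. I retreat straight up and check both lids.

Emit:
arm_command([
  [1, 0, 0, -3, 0, 0, 0],
  [1, 0, 0, -7, 0, 0, 0],
  [1, 0, 0, -12, 0, 0, 0],
  [1, 10, 16, -14, 0, 0, 0],
  [1, 10, 16, -14, 0, 0, 0],
  [1, 10, 16, -14, 0, 0, 0],
  [1, 10, 16, -14, 0, 0, 0],
  [1, 10, 16, -14, 0, 0, 0],
])

```text
time: 7.5
position: [0.6029, -0.0677, 0.2352]
tcp_rot: [[-0.91, 0.414, -0.0], [0.414, 0.91, 0.0], [0.0, 0.0, -1.0]]
ft_force: [-0.1, -1.0, -0.3]
finger_gap: 0.0007
grip_force: 0.0
```

```bash
python3 - <<'E'
from fit import *
I={"scene":r.grab_frame("scene")}; cv2.imwrite("pics/scene2.png",I["scene"]); cal=r.calibration("scene")
# box poses known: fit only the hinge angle
for col,u,b in (("green",(235,225),(.5271,-.2777,.1633)),("red",(422,178),(.5263,.2646,.3889))):
    m=cmask(I["scene"],col,u).astype(np.float32); q=np.arange(0,.56,.01)
    e=[np.abs(render([*b,a],cal)-m).sum()/m.sum() for a in q]; print(col,round(q[np.argmin(e)],2),round(min(e),3),m.sum())
s=r.sense(); print(s["time"],s["position"],s["ft_force"])
E
```

```text
green 0.47 0.092 1829.0
red 0.01 0.117 751.0
7.55 [ 0.60318979 -0.06990559  0.23477419] [ 0.01588249 -0.73646497 -0.51970737]
```

View pics/scene2.png

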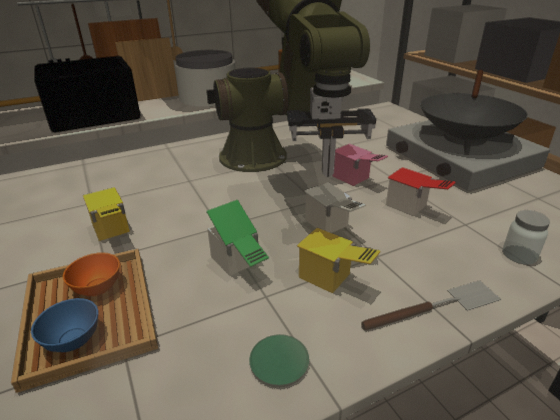

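The picture shows the red lid level at (415,180) and the green lid raised at (232,228). The fitted angles are red 0.01 and green 0.47. Green passes, but there is plenty of time, so I press it once more firmly onto its stop.

Emit:
arm_command([
  [1, -10.2, -16.2, 0, 0, 0, 0],
  [1, -10.2, -16.2, 0, 0, 0, 0],
  [1, -10.2, -16.2, 0, 0, 0, 0],
  [1, -10.2, -16.2, 0, 0, 0, 0],
  [1, -10.2, -16.2, 4, 0, 0, 0],
  [1, -10.2, -16.2, 8, 0, 0, 0],
  [1, -10.2, -16.2, 11, 0, 0, 0],
  [1, -10.2, -16.2, 12.5, 0, 0, 0],
])

```text
time: 8.35
position: [0.6268, -0.2625, 0.1057]
tcp_rot: [[-0.908, 0.419, -0.005], [0.419, 0.908, 0.002], [0.005, -0.0, -1.0]]
ft_force: [0.2, -0.4, 0.6]
finger_gap: 0.0006
grip_force: 0.0
```

Emit:
arm_command([
  [1, 0, 0, 0.6, 0, 0, 0],
  [1, 0, 0, 1.1, 0, 0, 0],
  [1, 0, 0, 1.4, 0, 0, 0],
  [1, 0, 0, 1.4, 0, 0, 0],
])

```text
time: 8.75
position: [0.6289, -0.2617, 0.0964]
tcp_rot: [[-0.909, 0.418, 0.001], [0.418, 0.909, -0.001], [-0.001, -0.0, -1.0]]
ft_force: [0.8, 0.2, -0.3]
finger_gap: 0.0007
grip_force: 0.0
```

Emit:
arm_command([
  [1, 0, 0, 0.15, 0, 0, 0],
  [1, 0, 0, 0.3, 0, 0, 0],
  [1, 0, 0, 0.3, 0, 0, 0],
])

```text
time: 9.05
position: [0.6291, -0.2619, 0.0949]
tcp_rot: [[-0.909, 0.418, 0.002], [0.418, 0.909, -0.001], [-0.002, -0.0, -1.0]]
ft_force: [-4.5, 1.1, 12.2]
finger_gap: 0.0003
grip_force: 5.2
```

12 N with no further travel, so the lid is at its stop. I retreat and check.

Emit:
arm_command([
  [1, 0, 0, -3, 0, 0, 0],
  [1, 0, 0, -7, 0, 0, 0],
  [1, 0, 0, -12, 0, 0, 0],
  [1, 10, 16, -14, 0, 0, 0],
  [1, 10, 16, -14, 0, 0, 0],
  [1, 10, 16, -14, 0, 0, 0],
  [1, 10, 16, -14, 0, 0, 0],
  [1, 10, 16, -14, 0, 0, 0],
])

```text
time: 9.85
position: [0.6045, -0.0702, 0.2344]
tcp_rot: [[-0.91, 0.414, 0.002], [0.414, 0.91, 0.0], [-0.002, 0.001, -1.0]]
ft_force: [-0.0, -1.2, -0.6]
finger_gap: 0.0003
grip_force: 0.0
```

```bash
python3 - <<'E'
from fit import *
a=r.grab_frame("scene"); cal=r.calibration("scene"); ok=[]
for col,u,b in (("green",(235,225),(.5271,-.2777,.1633)),("red",(422,178),(.5263,.2646,.3889))):
    m=cmask(a,col,u).astype(np.float32); q=np.arange(0,.6,.01)
    e=[np.abs(render([*b,t],cal)-m).sum()/m.sum() for t in q]; ok.append(q[np.argmin(e)]); print(col,ok[-1].round(2),round(min(e),3))
s=r.sense(); print(s["time"],s["position"],s["ft_force"],abs(s["joint_velocities"]).max())
if ok[0]>.44 and ok[1]<.1: print(r.hand_in())
E
```

```text
green 0.47 0.095
red 0.0 0.119
9.9 [ 0.60464544 -0.07245888  0.23379359] [-0.44031084 -0.15033547 -0.20441063] 0.05430792325755132
the job is handed in; nothing more can be done
None
```

The red lid is shut (camera fit 0.00 rad) and the green lid stands open against its stop (camera fit 0.47 rad, above the 0.375 needed); the arm is clear and the job was handed in at 9.9 s.

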